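# Transfer a sample series to the microscope rack in the same order

### The arm

A 7-joint arm with a two-finger parallel gripper is mounted at the origin on the work surface. World frame = base frame: x ahead of the robot, y to its left, z up, the work surface at z = 0. Lengths are in m, angles in rad, forces in N, time in s.
With the tool pointing down it reaches from about 0.425 to 0.925 m from the base axis. Payload 6.8 kg.
Tool frame: the origin (TCP) lies on the front face of the gripper's body, between the roots of the fingers; the fingertips stand 73 mm ahead of it and the grasp point (between the pads) lies 54 mm ahead of it (env.nose_length is the distance from the TCP to the fingertips, in m); z points along the fingers, y is the direction in which the jaws open and shut (so a half turn about z gives the same grasp; the last joint's range is limited). The gripper opens to 85 mm and grips with 20 to 120 N. Pads are 22 mm wide; open, the fingers measure 114 mm over their backs; the gripper's body (76 mm by 85 mm) begins 54 mm behind the grasp point. The pads swing forward as they close: fully open they stand 13 mm farther back than shut.
Start: joints at [1.22, 0.477, 0.022, 1.555, -0.011, 1.109, -0.083], TCP at [0.162, -0.655, 0.304] pointing down, gripper open.
Joint ranges: [-2.96, 2.96], [-0.34, 2.1], [-1.41, 1.46], [0.24, 2.44], [-1.37, 4.51], [0.17, 1.92], [-2.96, 2.96]. Speed limits (rad/s): [2.39, 2.39, 3.14, 3.14, 3.14, 3.14, 3.14].

### API

Orientations are given as a unit quaternion [w, x, y, z].
In Python, from cell import env, kin, camera, calibration, job gives the robot as it stands. The module is installed in compiled form; this text tells all that it offers. Calls block until the motion is done:
- env.reach(position, orientation): joint-space move of the TCP to a pose.
- env.movel(position, velocity=0.15, rot=None, stop_force=None): straight line of the TCP; rot=None keeps the orientation; velocity is the mean speed in m/s. With stop_force (N) it stops when the force on the tool has changed by that much, and returns True; else False.
- env.goto_joints(angles): joint-space move.
- env.grip(opening, f_grip=None): finger opening in m; f_grip is the grip in N (None keeps the last); returns when the fingers have stopped.
- env.dwell(seconds).
- kin.inverse_kinematics(position, orientation): joint angles nearest the present ones, or None.
- env.get_state(): the state.
- camera(name): name is "side" or "top"; returns (picture, depth): 480x640x3 uint8, blue, green, red; 480x640 float32, m along the optical axis (not along the pixel's ray), 0 where there is no reading.
- calibration(name): a dict with "fx", "fy", "cx", "cy" (pixels), "rvec" (rotation vector, rad) and "tvec" (3), from world to camera coordinates, as OpenCV has them. Camera axes: x right, y down, z forward; pixel columns grow to the right and rows downward; lengths in m; the calibration is good to about 2 mm. A picture is of the moment at which its call begins. calibration takes no time and is no camera call.
A pose or a line that the arm cannot do raises env.PlanningError and nothing moves.
- job.job_done(): hands the job in, once; it reports no verdict.
The state is a dict: "time": time; "qpos": joint angles; "joint_velocities": joint speeds; "joint_torque": joint torques, N m; "tcp_pos": TCP position; "orientation": TCP orientation; "force": force on the tool from outside, world axes, zero at the start; "torque": the same for the moment, N m; "opening": finger opening in m.
Only numpy, scipy, OpenCV 4.12 (cv2) and the standard library are available. Lean on these libraries where they do the work, as an engineer would, in place of code of your own. Each camera call takes 0.05 s, during which the arm holds its last target.

### The job

Move the four amber sample bottles from the silver rack to the empty black rack, keeping the series in its order: the red end plate marks where the row begins on each rack, so the bottle nearest the red plate of the silver rack goes nearest the red plate of the black rack, and so on down the row. Stand each bottle upright on the floor of its own compartment, setting it down rather than dropping it, and leave the glass beaker and the stack of culture dishes standing where they are.

Things in the scene. Friction and masses are not known exactly. Their poses are not given: they have to be found in the camera images.
- bottle_white_mid (a point): amber sample bottle with a paper label and a white screw cap, at the start upright in the silver rack; loose, 90 to 180 g. Diameter 42 mm, 98 mm high; the cap is 32 mm across, 74 to 98 mm above the underside (the shoulder narrows from 57 mm up). This point: on its axis half-way up, 49 mm above its underside; z along the axis, up.
- bottle_yellow_mid (a point): amber sample bottle with a paper label and a yellow screw cap, at the start upright in the silver rack; loose, 90 to 180 g. Diameter 42 mm, 98 mm high; the cap is 32 mm across, 74 to 98 mm above the underside (the shoulder narrows from 57 mm up). This point: on its axis half-way up, 49 mm above its underside; z along the axis, up.
- bottle_green_mid (a point): amber sample bottle with a paper label and a green screw cap, at the start upright in the silver rack; loose, 90 to 180 g. Diameter 42 mm, 98 mm high; the cap is 32 mm across, 74 to 98 mm above the underside (the shoulder narrows from 57 mm up). This point: on its axis half-way up, 49 mm above its underside; z along the axis, up.
- bottle_blue_mid (a point): amber sample bottle with a paper label and a blue screw cap, at the start upright in the silver rack; loose, 90 to 180 g. Diameter 42 mm, 98 mm high; the cap is 32 mm across, 74 to 98 mm above the underside (the shoulder narrows from 57 mm up). This point: on its axis half-way up, 49 mm above its underside; z along the axis, up.
- silver_rack: silver aluminium bottle rack, full at the start. Origin: centre of its underside; row along its y. Floor 10 mm above the origin; four 58 mm square compartments, centres x = 0, y = -93, -31, 31, 93 mm; rails 29 to 33 mm either side of the row, 34 mm high; partitions 32 mm high; 264 mm long. Fixed, on a blue-grey mat left or right of the other rack, nearly in line with it.
- black_rack: black plastic bottle rack, empty at the start; shape as the silver one. Origin: centre of its underside; row along its y. Floor 10 mm above the origin; four 58 mm square compartments, centres x = 0, y = -93, -31, 31, 93 mm; rails 29 to 33 mm either side of the row, 34 mm high; partitions 32 mm high; 264 mm long. Fixed, on a blue-grey mat left or right of the other rack, nearly in line with it.
- silver_first: red end plate of the silver rack, marking where its row begins: 70 mm wide, 6 mm thick, 48 mm high; fixed at one end or the other, at y = +129 or -129 mm in the rack's frame (the plate at the other end has the rack's colour). Origin: centre of its underside, level with the rack's underside.
- black_first: red end plate of the black rack, marking where its row begins: 70 mm wide, 6 mm thick, 48 mm high; fixed at one end or the other, at y = +129 or -129 mm in the rack's frame (the plate at the other end has the rack's colour). Origin: centre of its underside, level with the rack's underside.
- beaker_mid (a point): empty small glass beaker, bystander, rim 54 mm across, 72 mm high, loose, standing on the mat on the robot's side of the racks; point on its axis, 36 mm above its underside
- dishes_mid (a point): stack of three closed clear culture dishes, bystander, 60 mm across, 44 mm high, loose but one piece, standing on the mat on the far side of the racks; point on its axis, 22 mm above its underside

How it is judged:
At the end, for the whole second after the job is handed in: Each of the four bottles stands upright (tilt under 0.1 rad) on the floor of a compartment of the black rack (within 15 mm of its centre in x and y, 5 mm in height), at rest, and counted from the red end plate it has the same place in the black rack as it had at the start in the silver rack (x of bottle_white_mid in the frame of black_rack between -0.015 and 0.015 m and y of bottle_white_mid in the frame of black_rack between -0.108 and 0.108 m and z of bottle_white_mid in the frame of black_rack between 0.054 and 0.064 m and angle between each of bottle_white_mid, bottle_yellow_mid, bottle_green_mid, bottle_blue_mid's own z axis and vertical below 0.1 rad and linear speed of each of bottle_white, bottle_yellow, bottle_green, bottle_blue below 0.02 m/s and x of bottle_yellow_mid in the frame of black_rack between -0.015 and 0.015 m and y of bottle_yellow_mid in the frame of black_rack between -0.108 and 0.108 m and z of bottle_yellow_mid in the frame of black_rack between 0.054 and 0.064 m and x of bottle_green_mid in the frame of black_rack between -0.015 and 0.015 m and y of bottle_green_mid in the frame of black_rack between -0.108 and 0.108 m and z of bottle_green_mid in the frame of black_rack between 0.054 and 0.064 m and x of bottle_blue_mid in the frame of black_rack between -0.015 and 0.015 m and y of bottle_blue_mid in the frame of black_rack between -0.108 and 0.108 m and z of bottle_blue_mid in the frame of black_rack between 0.054 and 0.064 m and ((horizontal distance between silver_first and black_first between 0.23 and 0.43 m and distance of bottle_white_mid from where it was at the start of the episode between 0.304 and 0.364 m and distance of bottle_yellow_mid from where it was at the start of the episode between 0.304 and 0.364 m and distance of bottle_green_mid from where it was at the start of the episode between 0.304 and 0.364 m and distance of bottle_blue_mid from where it was at the start of the episode between 0.304 and 0.364 m) or (horizontal distance between silver_first and black_first below 0.2 m and ((horizontal distance between bottle_white_mid and black_first between 0.017 and 0.057 m and distance of bottle_white_mid from where it was at the start of the episode between 0.118 and 0.178 m) or (horizontal distance between bottle_white_mid and black_first between 0.079 and 0.119 m and distance of bottle_white_mid from where it was at the start of the episode between 0.242 and 0.302 m) or (horizontal distance between bottle_white_mid and black_first between 0.141 and 0.181 m and distance of bottle_white_mid from where it was at the start of the episode between 0.366 and 0.426 m) or (horizontal distance between bottle_white_mid and black_first between 0.203 and 0.243 m and distance of bottle_white_mid from where it was at the start of the episode between 0.49 and 0.55 m)) and ((horizontal distance between bottle_yellow_mid and black_first between 0.017 and 0.057 m and distance of bottle_yellow_mid from where it was at the start of the episode between 0.118 and 0.178 m) or (horizontal distance between bottle_yellow_mid and black_first between 0.079 and 0.119 m and distance of bottle_yellow_mid from where it was at the start of the episode between 0.242 and 0.302 m) or (horizontal distance between bottle_yellow_mid and black_first between 0.141 and 0.181 m and distance of bottle_yellow_mid from where it was at the start of the episode between 0.366 and 0.426 m) or (horizontal distance between bottle_yellow_mid and black_first between 0.203 and 0.243 m and distance of bottle_yellow_mid from where it was at the start of the episode between 0.49 and 0.55 m)) and ((horizontal distance between bottle_green_mid and black_first between 0.017 and 0.057 m and distance of bottle_green_mid from where it was at the start of the episode between 0.118 and 0.178 m) or (horizontal distance between bottle_green_mid and black_first between 0.079 and 0.119 m and distance of bottle_green_mid from where it was at the start of the episode between 0.242 and 0.302 m) or (horizontal distance between bottle_green_mid and black_first between 0.141 and 0.181 m and distance of bottle_green_mid from where it was at the start of the episode between 0.366 and 0.426 m) or (horizontal distance between bottle_green_mid and black_first between 0.203 and 0.243 m and distance of bottle_green_mid from where it was at the start of the episode between 0.49 and 0.55 m)) and ((horizontal distance between bottle_blue_mid and black_first between 0.017 and 0.057 m and distance of bottle_blue_mid from where it was at the start of the episode between 0.118 and 0.178 m) or (horizontal distance between bottle_blue_mid and black_first between 0.079 and 0.119 m and distance of bottle_blue_mid from where it was at the start of the episode between 0.242 and 0.302 m) or (horizontal distance between bottle_blue_mid and black_first between 0.141 and 0.181 m and distance of bottle_blue_mid from where it was at the start of the episode between 0.366 and 0.426 m) or (horizontal distance between bottle_blue_mid and black_first between 0.203 and 0.243 m and distance of bottle_blue_mid from where it was at the start of the episode between 0.49 and 0.55 m))) or (horizontal distance between silver_first and black_first above 0.45 m and ((horizontal distance between bottle_white_mid and black_first between 0.017 and 0.057 m and distance of bottle_white_mid from where it was at the start of the episode between 0.49 and 0.55 m) or (horizontal distance between bottle_white_mid and black_first between 0.079 and 0.119 m and distance of bottle_white_mid from where it was at the start of the episode between 0.366 and 0.426 m) or (horizontal distance between bottle_white_mid and black_first between 0.141 and 0.181 m and distance of bottle_white_mid from where it was at the start of the episode between 0.242 and 0.302 m) or (horizontal distance between bottle_white_mid and black_first between 0.203 and 0.243 m and distance of bottle_white_mid from where it was at the start of the episode between 0.118 and 0.178 m)) and ((horizontal distance between bottle_yellow_mid and black_first between 0.017 and 0.057 m and distance of bottle_yellow_mid from where it was at the start of the episode between 0.49 and 0.55 m) or (horizontal distance between bottle_yellow_mid and black_first between 0.079 and 0.119 m and distance of bottle_yellow_mid from where it was at the start of the episode between 0.366 and 0.426 m) or (horizontal distance between bottle_yellow_mid and black_first between 0.141 and 0.181 m and distance of bottle_yellow_mid from where it was at the start of the episode between 0.242 and 0.302 m) or (horizontal distance between bottle_yellow_mid and black_first between 0.203 and 0.243 m and distance of bottle_yellow_mid from where it was at the start of the episode between 0.118 and 0.178 m)) and ((horizontal distance between bottle_green_mid and black_first between 0.017 and 0.057 m and distance of bottle_green_mid from where it was at the start of the episode between 0.49 and 0.55 m) or (horizontal distance between bottle_green_mid and black_first between 0.079 and 0.119 m and distance of bottle_green_mid from where it was at the start of the episode between 0.366 and 0.426 m) or (horizontal distance between bottle_green_mid and black_first between 0.141 and 0.181 m and distance of bottle_green_mid from where it was at the start of the episode between 0.242 and 0.302 m) or (horizontal distance between bottle_green_mid and black_first between 0.203 and 0.243 m and distance of bottle_green_mid from where it was at the start of the episode between 0.118 and 0.178 m)) and ((horizontal distance between bottle_blue_mid and black_first between 0.017 and 0.057 m and distance of bottle_blue_mid from where it was at the start of the episode between 0.49 and 0.55 m) or (horizontal distance between bottle_blue_mid and black_first between 0.079 and 0.119 m and distance of bottle_blue_mid from where it was at the start of the episode between 0.366 and 0.426 m) or (horizontal distance between bottle_blue_mid and black_first between 0.141 and 0.181 m and distance of bottle_blue_mid from where it was at the start of the episode between 0.242 and 0.302 m) or (horizontal distance between bottle_blue_mid and black_first between 0.203 and 0.243 m and distance of bottle_blue_mid from where it was at the start of the episode between 0.118 and 0.178 m))))); the robot touches nothing.
It fails at once if a bottle is dropped or thrown (it moves faster than 0.6 m/s with no finger touching it) ((contact force between bottle_white and the fingers below 0.02 N and linear speed of bottle_white above 0.6 m/s) or (contact force between bottle_yellow and the fingers below 0.02 N and linear speed of bottle_yellow above 0.6 m/s) or (contact force between bottle_green and the fingers below 0.02 N and linear speed of bottle_green above 0.6 m/s) or (contact force between bottle_blue and the fingers below 0.02 N and linear speed of bottle_blue above 0.6 m/s)).
It fails at once if the glass beaker is pushed more than 30 mm or tipped over (distance of beaker_mid from where it was at the start of the episode above 0.03 m or angle between beaker_mid's own z axis and vertical above 0.5 rad).
It fails at once if the stack of dishes is pushed more than 30 mm or tipped over (distance of dishes_mid from where it was at the start of the episode above 0.03 m or angle between dishes_mid's own z axis and vertical above 0.5 rad).
It also fails if it takes over 99 s, if anything falls off the work surface, if the arm or the gripper's body presses on something with over 40 N, if the wrist force passes 120 N, or if a joint passes its speed limit or range.

## Working session

There is one attempt and no reset: what is moved stays moved. The work goes in short steps, each a Python script; the robot and the scene stay as the last script left them, time stands still between calls to the robot, and variables do not carry over. Pictures are saved under pics/ and viewed, and the job is handed in when it is done.

```bash
mkdir -p pics; ls
python3 - <<'E'
from cell import env, kin, camera, calibration, job
import cv2, numpy as np
for n in ["top","side"]:
    im,d=camera(n); cv2.imwrite(f"pics/{n}0.png",im); np.save(f"{n}_d0.npy",d); np.save(f"{n}_i0.npy",im)
    c=calibration(n); R,_=cv2.Rodrigues(np.array(c['rvec'],float)); print(n,c,"pos",-R.T@np.array(c['tvec']).ravel(), (d==0).mean())
s=env.get_state(); print(s['time'],s['tcp_pos'],s['orientation'],s['opening'],env.nose_length)
E
```

```text
pics
top {'fx': 449.6077311702413, 'fy': 449.6077311702413, 'cx': 313.2260931171512, 'cy': 239.19741426792964, 'rvec': array([ 2.21406592, -2.19416958,  0.05537378]), 'tvec': array([-0.00686392,  0.53382373,  0.95140698])} pos [0.49333924 0.00562929 0.97302356] 0.0038216145833333335
side {'fx': 452.32910402960573, 'fy': 452.32910402960573, 'cx': 320.24224390298883, 'cy': 229.55341894357616, 'rvec': array([ 2.0830215 , -0.89888685,  0.45609836]), 'tvec': array([-0.38560753,  0.28502045,  0.58946151])} pos [ 0.04474462 -0.47624184  0.59041199] 0.0038151041666666667
0.1 [ 0.16218211 -0.65479743  0.30303214] [-7.88911249e-04  9.92638203e-01  1.21114618e-01 -1.56375154e-04] 0.08566904180384176 0.0726
```

View pics/top0.png

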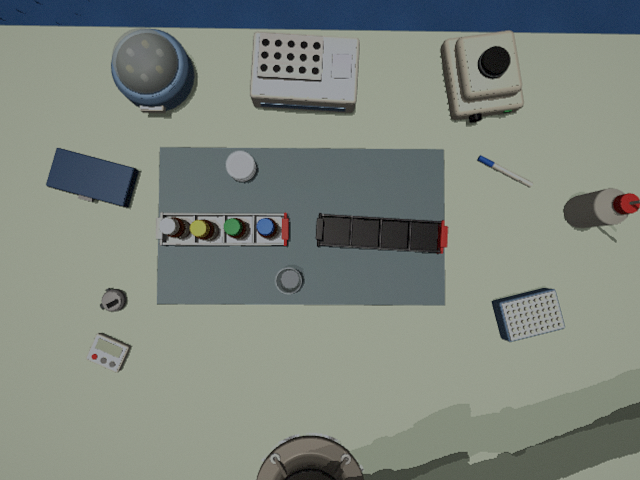

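View pics/side0.png

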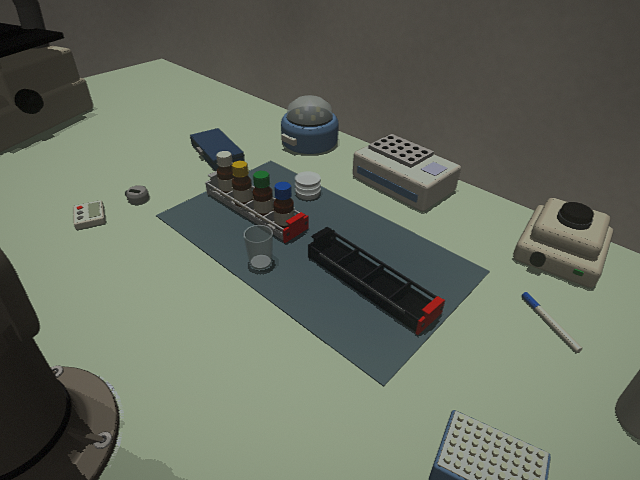

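The top view shows caps white, yellow, green and blue at u≈170, 203, 233 and 266 (v≈228). The silver red plate is at (286,229) and the black rack's at (444,236), both at the right-hand (−y) end, so each bottle is a plain shift. The beaker is at (289,280) and the dishes at (240,166). Next I'll measure these.

```bash
cat > h.py <<'E'
import cv2, numpy as np
from cell import calibration
def cam(n):
    c=calibration(n); R,_=cv2.Rodrigues(np.array(c['rvec'],float)); t=np.array(c['tvec'],float).ravel()
    return c,R,t
def pts(n,d):
    c,R,t=cam(n); v,u=np.mgrid[0:480,0:640]
    P=np.stack([(u-c['cx'])/c['fx']*d,(v-c['cy'])/c['fy']*d,d],-1)
    return (P-t)@R
def ray(n,uv,z):
    c,R,t=cam(n); o=-R.T@t; k=R.T@np.array([(uv[0]-c['cx'])/c['fx'],(uv[1]-c['cy'])/c['fy'],1.]); return o+k*(z-o[2])/k[2]
def masks(im):
    h=cv2.cvtColor(im,cv2.COLOR_BGR2HSV); H,S,V=[h[...,i].astype(int) for i in range(3)]
    return dict(yellow=(abs(H-25)<7)&(S>120)&(V>90),green=(abs(H-65)<20)&(S>120)&(V>40),
      blue=(abs(H-110)<12)&(S>150)&(V>80),red=((H<6)|(H>174))&(S>150)&(V>80),
      white=(S<40)&(V>110), black=(V<60)&(S<90))
E
python3 - <<'E'
from h import *
for n in ["top","side"]:
    im=np.load(n+"_i0.npy"); d=np.load(n+"_d0.npy"); P=pts(n,d); m=masks(im)
    roi=(P[...,0]>.3)&(P[...,0]<.72)&(abs(P[...,1])<.38)&(d>0)
    z=P[...,2]
    print(n,"mat z",np.median(z[roi&(z<.02)]))
    for k in m:
        if k=='black': continue
        cnt,lab,st,ce=cv2.connectedComponentsWithStats((m[k]&roi&(z>.02)).astype(np.uint8))
        for i in range(1,cnt):
            if st[i,4]<25: continue
            q=P[lab==i]; zt=np.percentile(q[:,2],90); top=(lab==i)&(z>zt-.006)
            (x0,y0,_),(x1,y1,_)=P[top].min(0),P[top].max(0)
            print(k,st[i,4],"uv",ce[i].round(1),"ztop",zt.round(4),"ctr",((x0+x1)/2).round(4),((y0+y1)/2).round(4),"size",(x1-x0).round(3),(y1-y0).round(3))
# black rack in top view
im=np.load("top_i0.npy"); d=np.load("top_d0.npy"); P=pts("top",d); z=P[...,2]
for nm,ylo,yhi in [("silver",.04,.36),("black",-.33,-.0)]:
    s=(z>.025)&(z<.075)&(P[...,1]>ylo)&(P[...,1]<yhi)&(P[...,0]>.44)&(P[...,0]<.58)
    q=P[s]; 
    r=cv2.minAreaRect(q[:,:2].astype(np.float32)); print(nm,s.sum(),"rect",r,"z pct",np.percentile(q[:,2],[5,50,95]))
    a,b=cv2.boxPoints(r)[:2]; print(cv2.boxPoints(r).round(4).tolist())
fl=(z<.025)&(z>.002)&(P[...,1]>-.27)&(P[...,1]<-.03)&(abs(P[...,0]-.5)<.02)
print("floor-ish",fl.sum(),np.percentile(z[fl],[10,50,90]) if fl.sum() else None)
E
```

```text
top mat z 0.001342571156333159
yellow 112 uv [196.4 227.6] ztop 0.1123 ctr 0.5494 0.2209 size 0.031 0.03
green 91 uv [231.  225.8] ztop 0.1114 ctr 0.5519 0.1553 size 0.031 0.031
red 172 uv [284.9 228.7] ztop 0.052 ctr 0.5528 0.0565 size 0.041 0.013
red 164 uv [443.  236.4] ztop 0.0521 ctr 0.5413 -0.2703 size 0.041 0.012
white 665 uv [240.1 165. ] ztop 0.048 ctr 0.6855 0.1518 size 0.059 0.059
white 827 uv [197.1 229.1] ztop 0.1107 ctr 0.5529 0.2636 size 0.03 0.062
white 54 uv [281.9 281.1] ztop 0.0759 ctr 0.4483 0.0562 size 0.05 0.036
side mat z 0.002472508353466811
yellow 88 uv [239.2 164. ] ztop 0.1134 ctr 0.5489 0.2208 size 0.028 0.03
green 109 uv [260.7 174.7] ztop 0.1132 ctr 0.5519 0.1554 size 0.03 0.033
green 27 uv [261.2 185.7] ztop 0.0961 ctr 0.5459 0.1499 size 0.02 0.021
blue 104 uv [282.4 185.5] ztop 0.1135 ctr 0.5527 0.0923 size 0.03 0.03
red 104 uv [295.9 217.5] ztop 0.0537 ctr 0.5525 0.0572 size 0.045 0.017
red 177 uv [432.8 304.6] ztop 0.0533 ctr 0.541 -0.271 size 0.045 0.015
white 76 uv [223.5 153.9] ztop 0.1138 ctr 0.5523 0.2792 size 0.03 0.03
white 25 uv [212.8 173.5]
[... 290 characters left out ...]
5100947022438049, 0.1813393533229828), (0.28222963213920593, 0.1395682990550995), 89.8468246459961) z pct [0.03115484 0.04864616 0.07352597]
[[0.4399000108242035, 0.04039999842643738], [0.5795000195503235, 0.03999999910593033], [0.580299973487854, 0.322299987077713], [0.4406999945640564, 0.32260000705718994]]
black 1031 rect ((0.5463577508926392, -0.1426437497138977), (0.2715315818786621, 0.06743672490119934), 87.18709564208984) z pct [0.02998001 0.03660113 0.05179348]
[[0.5059999823570251, -0.2766000032424927], [0.5734000205993652, -0.2799000144004822], [0.5867000222206116, -0.008700000122189522], [0.5192999839782715, -0.005400000140070915]]
floor-ish 1093 [0.00224108 0.00342529 0.01079158]
```

Run:
```python
from h import *
im=np.load("top_i0.npy"); d=np.load("top_d0.npy"); P=pts("top",d); z=P[...,2]
# rail tops z~.038, bins along y
X=[];Y=[]
for y in np.arange(-.255,-.025,.02):
    s=(z>.030)&(z<.046)&(abs(P[...,1]-y)<.01)&(abs(P[...,0]-.545)<.06)
    x=P[s][:,0]; xl=x[x<.54-.0+.05*(y+.14)]; xh=x[x>.55+.05*(y+.14)]
    if len(xl)>2 and len(xh)>2: X.append((np.median(xl)+np.median(xh))/2);Y.append(y);print(y.round(3),np.median(xl).round(4),np.median(xh).round(4))
f=np.polyfit(Y,X,1);print(f, np.polyval(f,-.1415))
# partitions in y : z>.028 near axis
s=(z>.02)&(z<.046)&(abs(P[...,0]-np.polyval(f,P[...,1]))<.02)&(P[...,1]>-.3)&(P[...,1]<.02)
h,e=np.histogram(P[s][:,1],bins=np.arange(-.29,.01,.004)); print([(round(b,3),int(a)) for a,b in zip(h,e) if a])
m=masks(im)['red']
for lo,hi in [(.0,.1),(-.32,-.2)]:
    r=m&(P[...,1]>lo)&(P[...,1]<hi)&(P[...,0]>.45)&(P[...,0]<.62)&(z>.045)
    q=P[r]; print("red",q.min(0).round(4),q.max(0).round(4),q.mean(0).round(4))
    v,u=np.nonzero(m&(P[...,1]>lo)&(P[...,1]<hi)&(P[...,0]>.45)&(P[...,0]<.62)); print("uv",u.min(),u.max(),v.min(),v.max(), ray("top",(u.mean(),v.mean()),.05))
# all caps in top by height
s=(z>.1)&(z<.125)&(abs(P[...,0]-.55)<.05)
n,lab,st,ce=cv2.connectedComponentsWithStats(s.astype(np.uint8))
for i in range(1,n):
    if st[i,4]>40:
        q=P[lab==i];(c),r=cv2.minEnclosingCircle(q[:,:2].astype(np.float32));print("cap",np.round(c,4),round(r,4),np.median(q[:,2]).round(4))
```

```text
-0.255 0.5105 0.5713
-0.235 0.5103 0.5732
-0.215 0.5122 0.5729
-0.195 0.5163 0.5746
-0.175 0.514 0.5766
-0.155 0.5157 0.5768
-0.135 0.5199 0.5726
-0.115 0.5175 0.5793
-0.095 0.5175 0.5802
-0.075 0.5214 0.5771
-0.055 0.5211 0.5829
-0.035 0.5211 0.5838
[0.05102478 0.55400744] 0.5467874296669669
[(np.float64(-0.282), 1), (np.float64(-0.274), 3), (np.float64(-0.27), 38), (np.float64(-0.21), 9), (np.float64(-0.206), 51), (np.float64(-0.202), 2), (np.float64(-0.146), 19), (np.float64(-0.142), 36), (np.float64(-0.086), 8), (np.float64(-0.082), 37), (np.float64(-0.078), 1)]
red [0.532  0.0501 0.0466] [0.5735 0.0629 0.0544] [0.5534 0.0567 0.0504]
uv 282 288 213 245 [0.55335867 0.05667349 0.05      ]
red [ 0.5206 -0.2761  0.0451] [ 0.562  -0.2644  0.0544] [ 0.5413 -0.2702  0.0501]
uv 440 447 221 252 [ 0.54039197 -0.26901185  0.05      ]
cap [ 0.5908 -0.5762] 0.033 0.115
cap [0.553 0.279] 0.0165 0.1101
cap [0.5531 0.1556] 0.0167 0.1101
cap [0.5538 0.0922] 0.0168 0.1102
cap [0.5489 0.22  ] 0.0169 0.1099
```

Run:
```python
import numpy as np,cv2
from h import *
im=np.load("top_i0.npy"); cv2.imwrite("pics/zoom0.png",cv2.resize(im[190:310,145:460],None,fx=2.5,fy=2.5,interpolation=cv2.INTER_CUBIC))
```

```text
(no output)
```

View pics/zoom0.png

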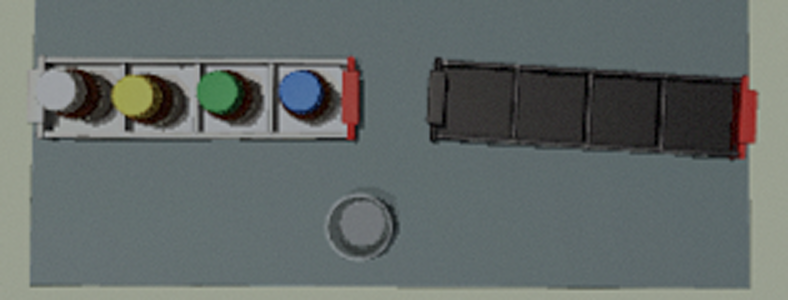

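The zoom shows both red plates at the right-hand ends, with blue nearest and white farthest, and the beaker well clear of the rows. The numbers agree:
- Cap radius is about 16 mm and cap tops are at about 0.111, so the rack underside is at about 0.004.
- The silver compartments computed from its plate match the caps within 3 mm.
- The black rack centre is at (0.547, −0.142), with its axis (0.051, 1).

Next is the IK check on the planned poses.

```bash
cat >> h.py <<'E'
from scipy.spatial.transform import Rotation as Ro
def quat(s,a):  # jaw axis = s*(world x tilted to be normal to the row (tan a,1))
    y=s*np.array([np.cos(a),-np.sin(a),0]); z=np.array([0,0,-1.]); x=np.cross(y,z)
    q=Ro.from_matrix(np.c_[x,y,z]).as_quat(); return [q[3],q[0],q[1],q[2]]
A=np.arctan(.051); C=np.array([.5467,-.142]); U=np.array([np.sin(A),np.cos(A)])
SRC=dict(blue=(.5532,.0924),green=(.5525,.1555),yellow=(.549,.2203),white=(.5527,.279))
DST={k:C+U*y for k,y in zip(SRC,(-.093,-.031,.031,.093))}
ZG=.1595
E
python3 - <<'E'
from h import *
from cell import env,kin
for s in (1,-1):
    for k in SRC:
        for p,a in ((SRC[k],0),(DST[k],A)):
            for z in (ZG,.27):
                j=kin.inverse_kinematics([*p,z],quat(s,a)); print(s,k,z,None if j is None else np.round(j,2).tolist())
print(DST)
E
```

```text
1 blue 0.1595 [0.31, 0.6, -0.77, 1.91, 0.54, 0.86, -0.74]
1 blue 0.27 [0.42, 0.47, -0.9, 1.82, 0.42, 1.05, -0.65]
1 blue 0.1595 [0.65, 0.55, -0.46, 1.85, 0.33, 0.81, -0.03]
1 blue 0.27 [0.67, 0.42, -0.48, 1.77, 0.22, 1.01, 0.06]
1 green 0.1595 [0.3, 0.68, -0.93, 1.87, 0.67, 0.94, -0.94]
1 green 0.27 [0.39, 0.56, -1.05, 1.79, 0.54, 1.12, -0.84]
1 green 0.1595 [0.58, 0.54, -0.49, 1.9, 0.35, 0.79, -0.15]
1 green 0.27 [0.61, 0.39, -0.52, 1.81, 0.23, 1.0, -0.06]
1 yellow 0.1595 [0.28, 0.79, -1.09, 1.83, 0.82, 1.05, -1.14]
1 yellow 0.27 [0.28, 0.61, -1.08, 1.74, 0.58, 1.15, -0.97]
1 yellow 0.1595 [0.5, 0.52, -0.52, 1.93, 0.36, 0.78, -0.28]
1 yellow 0.27 [0.54, 0.38, -0.56, 1.84, 0.24, 0.99, -0.18]
1 white 0.1595 [0.2, 0.87, -1.16, 1.76, 0.89, 1.14, -1.25]
1 white 0.27 [0.13, 0.62, -1.0, 1.68, 0.56, 1.16, -1.02]
1 white 0.1595 [0.41, 0.52, -0.55, 1.94, 0.38, 0.78, -0.41]
1 white 0.27 [0.47, 0.38, -0.61, 1.85, 0.26, 0.99, -0.3]
-1 blue 0.1595 [0.56, 0.81, -1.19, 1.9, 0.87, 1.08, 2.15]
-1 blue 0.27 [0.58, 0.6, -1.18, 1.81, 0.61, 1.15, 2.34]
-1 blue 0.1595 [0.14, 0.52, 0.21, 1.89, -0.15, 0.75,
[... 255 characters left out ...]
7 [-0.65, 0.7, 1.28, 1.89, -0.74, 1.14, -2.28]
-1 yellow 0.1595 [0.32, 0.86, -1.19, 1.82, 0.9, 1.12, 1.94]
-1 yellow 0.27 [0.34, 0.66, -1.18, 1.74, 0.66, 1.2, 2.11]
-1 yellow 0.1595 [-0.73, 0.93, 1.26, 2.0, -1.04, 1.08, -2.16]
-1 yellow 0.27 [-0.78, 0.67, 1.28, 1.92, -0.72, 1.12, -2.4]
-1 white 0.1595 [0.21, 0.9, -1.19, 1.76, 0.91, 1.16, 1.87]
-1 white 0.27 [0.22, 0.71, -1.19, 1.68, 0.7, 1.24, 2.02]
-1 white 0.1595 [-0.85, 0.92, 1.26, 2.02, -1.04, 1.07, -2.27]
-1 white 0.27 [-0.9, 0.66, 1.28, 1.93, -0.71, 1.11, -2.52]
{'blue': array([ 0.54196316, -0.23487929]), 'green': array([ 0.54512105, -0.17295976]), 'yellow': array([ 0.54827895, -0.11104024]), 'white': array([ 0.55143684, -0.04912071])}
```

```bash
cat >> h.py <<'E'
def pick(env,k):
    p=SRC[k]
    env.movel([*p,.20],velocity=.2)
    hit=env.movel([*p,ZG],velocity=.06,stop_force=8)
    s=env.get_state(); print(k,"down hit",hit,np.round(s['tcp_pos'],4),np.round(s['force'],1),round(s['time'],1))
    if hit: raise SystemExit("hit")
    env.grip(.025,45)
    s=env.get_state(); print("grip opening",round(s['opening'],4),np.round(s['force'],1))
    f0=s['force'][2]
    env.movel([*p,ZG+.02],velocity=.05); env.dwell(.2)
    s=env.get_state(); print("lift opening",round(s['opening'],4),"dF",round(s['force'][2]-f0,2),round(s['time'],1))
def place(env,k):
    d=DST[k]; s=env.get_state()
    env.movel([*d,.25],velocity=.2,rot=quat(1,A))
    env.movel([*d,ZG+.008],velocity=.12)
    hit=env.movel([*d,ZG-.005],velocity=.02,stop_force=3)
    s=env.get_state(); print(k,"placed hit",hit,np.round(s['tcp_pos'],4),np.round(s['force'],1))
    return hit
E
python3 - <<'E'
from h import *
from cell import env,kin,camera
env.reach([.545,-.1,.30],quat(1,0))
env.reach([*SRC['blue'],.25],quat(1,0))
s=env.get_state(); print(s['time'],np.round(s['qpos'],2),np.round(s['force'],2))
pick(env,'blue')
im,d=camera("side"); cv2.imwrite("pics/s1.png",im)
E
```

```text
3.3167 [ 0.22  0.42 -0.63  1.85  0.3   0.96 -0.54] [ 0.21 -0.82  0.32]
blue down hit False [0.5534 0.0926 0.1596] [-0.3  0.7 -0.8] 4.5
grip opening 0.0305 [-0.2 -0.   3.9]
lift opening 0.0308 dF -6.1 5.8
```

View pics/s1.png

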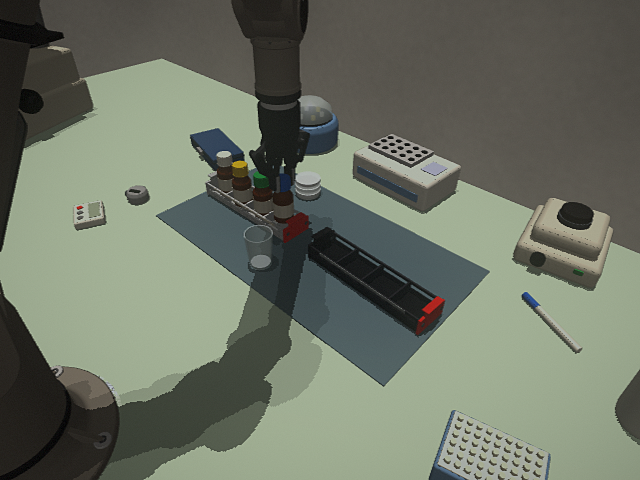

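The blue bottle hangs upright in the jaws at (284,205), with an opening of 31 mm. I'll lift it straight up, carry it over and place it.

Run:
```python
from h import *
from cell import env,kin,camera
env.movel([*SRC['blue'],.25],velocity=.15)
hit=place(env,'blue')
im,d=camera("side"); cv2.imwrite("pics/s2.png",im)
print(env.get_state()['time'], env.get_state()['opening'])
```

```text
blue placed hit True [ 0.5423 -0.235   0.1598] [-0.9 -0.2  4.5]
9.6333 0.030531808375525254
```

View pics/s2.png

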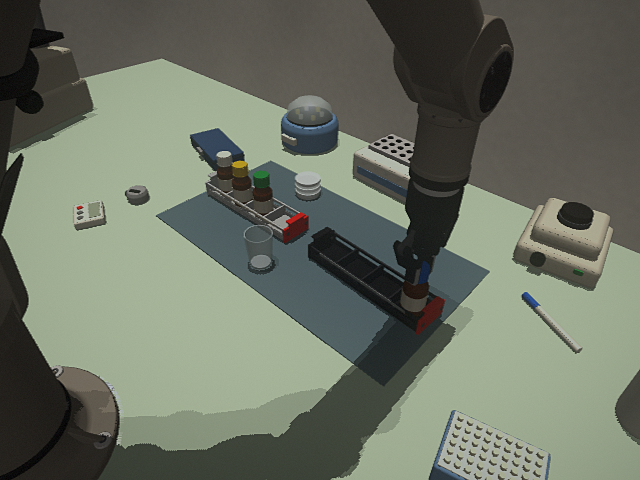

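The bottle is in the compartment next to the red plate at (415,298). The stop came at the same TCP height as the grasp, so it is on the floor. I'll release and fetch green.

```bash
cat >> h.py <<'E'
def release(env,k):
    env.grip(.085); env.dwell(.2)
    env.movel([*DST[k],.26],velocity=.15)
E
python3 - <<'E'
from h import *
from cell import env,kin,camera
release(env,'blue')
env.movel([*SRC['green'],.26],velocity=.25,rot=quat(1,0))
im,d=camera("side"); cv2.imwrite("pics/s3.png",im)
print(env.get_state()['time'])
pick(env,'green')
env.movel([*SRC['green'],.25],velocity=.15)
print(np.round(env.get_state()['force'],1),env.get_state()['opening'])
E
```

```text
12.9917
green down hit False [0.5527 0.1557 0.1596] [1.  0.2 0.3] 14.3
grip opening 0.0306 [-0.7  0.   3.5]
lift opening 0.0304 dF -4.43 15.6
[-0.2  0.3 -1.6] 0.03089936293345892
```

View pics/s3.png

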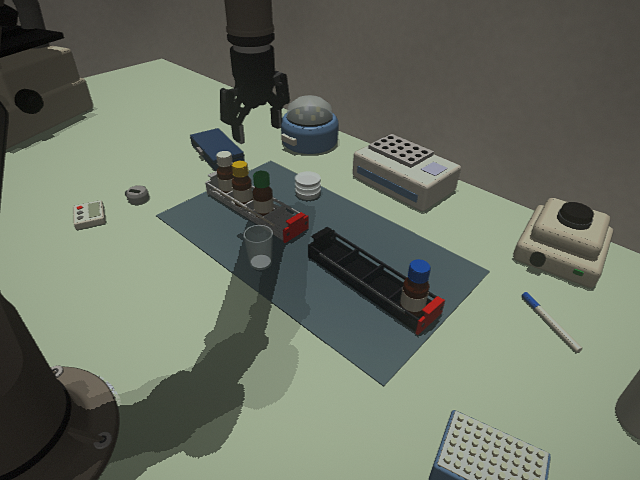

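The blue bottle stands upright at (417,285) and green is gripped and lifted. I'll place green, then fetch yellow.

Run:
```python
from h import *
from cell import env,kin,camera
if not place(env,'green'): raise SystemExit("no contact")
release(env,'green')
env.movel([*SRC['yellow'],.26],velocity=.25,rot=quat(1,0))
im,d=camera("side"); cv2.imwrite("pics/s4.png",im)
print(env.get_state()['time'])
pick(env,'yellow')
env.movel([*SRC['yellow'],.25],velocity=.15)
print(np.round(env.get_state()['force'],1),env.get_state()['opening'])
```

```text
green placed hit True [ 0.5455 -0.1731  0.1599] [0.2 0.6 5. ]
22.6417
yellow down hit False [0.5491 0.2205 0.1596] [-0.8 -0.7 -0.1] 23.9
grip opening 0.0303 [0.2 0.4 2.5]
lift opening 0.0304 dF -3.91 25.2
[-0.3  0.4 -1.8] 0.030347526888793493
```

View pics/s4.png

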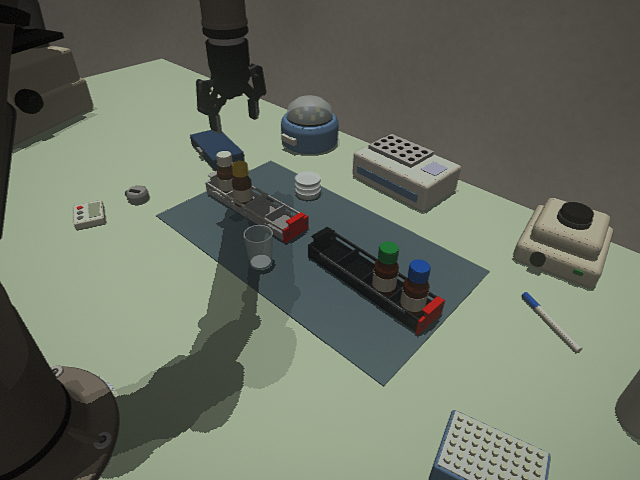

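Green stands at (387,265) beside blue, and yellow is in hand.

Run:
```python
from h import *
from cell import env,kin,camera
if not place(env,'yellow'): raise SystemExit("no contact")
release(env,'yellow')
env.movel([*SRC['white'],.26],velocity=.25,rot=quat(1,0))
im,d=camera("side"); cv2.imwrite("pics/s5.png",im)
print(env.get_state()['time'])
pick(env,'white')
env.movel([*SRC['white'],.25],velocity=.15)
print(np.round(env.get_state()['force'],1),env.get_state()['opening'])
```

```text
yellow placed hit True [ 0.5485 -0.1112  0.1599] [0.3 0.8 4.7]
32.2917
white down hit False [0.5528 0.2792 0.1596] [ 0.1  0.2 -0.5] 33.6
grip opening 0.0307 [-0.1  0.2  3.1]
lift opening 0.0306 dF -4.96 34.9
[-0.2 -0.5 -1.4] 0.030564910818716193
```

View pics/s5.png

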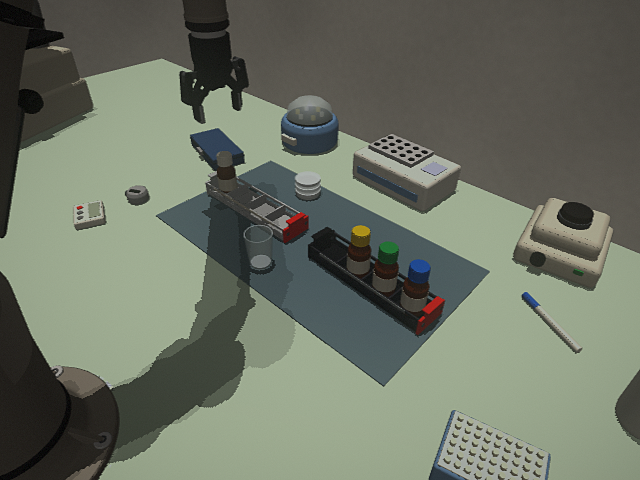

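Yellow stands at (359,248), so three bottles are in order from the red plate, and white is in hand. I'll place it, then retreat to one side to clear the top view.

Run:
```python
from h import *
from cell import env,kin,camera
if not place(env,'white'): raise SystemExit("no contact")
release(env,'white')
env.movel([.545,-.1,.30],velocity=.2)
env.goto_joints([1.22,.477,.022,1.555,-.011,1.109,-.083])
env.dwell(.5)
for n in ("top","side"):
    im,d=camera(n); cv2.imwrite(f"pics/{n}9.png",im); P=pts(n,d); z=P[...,2]
    s=((z>.1)&(z<.125)&(abs(P[...,0]-.55)<.06)&(abs(P[...,1])<.35))
    k,lab,st,ce=cv2.connectedComponentsWithStats(s.astype(np.uint8))
    for i in range(1,k):
        if st[i,4]>25:
            q=P[lab==i];c,r=cv2.minEnclosingCircle(q[:,:2].astype(np.float32)); e=np.array(c)-C
            print(n,"cap",np.round(c,4),round(r,4),"ztop",np.percentile(q[:,2],80).round(4),"rack y",(e@U).round(4),"rack x",(e@[U[1],-U[0]]).round(4))
print(env.get_state()['time'],env.get_state()['tcp_pos'])
```

```text
white placed hit True [ 0.5518 -0.0492  0.1598] [-0.1 -0.5  5.8]
top cap [ 0.5514 -0.0486] 0.0166 ztop 0.1115 rack y 0.0935 rack x -0.0
top cap [ 0.5485 -0.1111] 0.0165 ztop 0.1115 rack y 0.031 rack x 0.0002
top cap [ 0.5458 -0.1724] 0.0166 ztop 0.1113 rack y -0.0304 rack x 0.0007
top cap [ 0.5422 -0.2345] 0.0167 ztop 0.1113 rack y -0.0926 rack x 0.0002
side cap [ 0.5507 -0.0478] 0.0176 ztop 0.1125 rack y 0.0943 rack x -0.0008
side cap [ 0.5476 -0.1123] 0.0177 ztop 0.1126 rack y 0.0297 rack x -0.0006
side cap [ 0.5444 -0.1726] 0.0172 ztop 0.1123 rack y -0.0307 rack x -0.0007
side cap [ 0.5412 -0.2336] 0.0178 ztop 0.1124 rack y -0.0918 rack x -0.0008
43.6417 [ 0.16240536 -0.65545058  0.30406955]
```

View pics/top9.png

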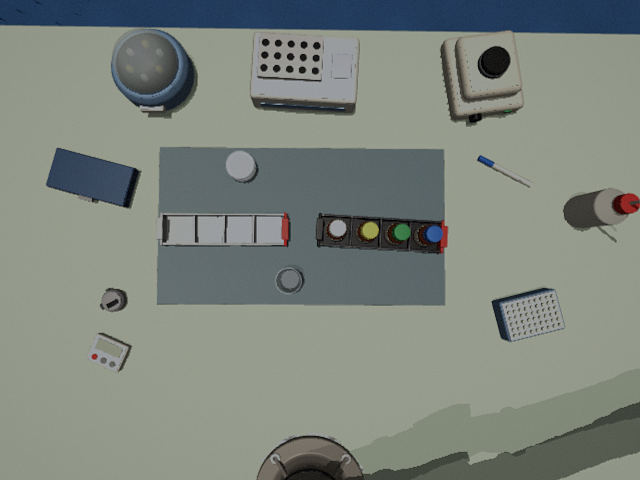

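View pics/side9.png

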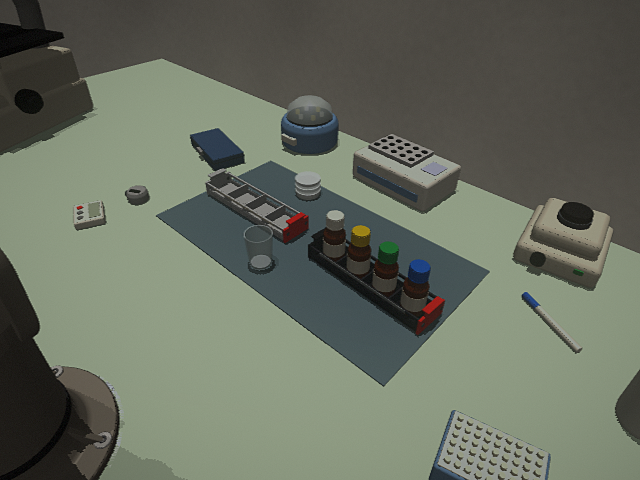

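All four bottles stand in the black rack, with caps at u≈338, 370, 402 and 434 (v≈232) and blue at the red plate. The beaker (289,280) and the dishes (240,166) are where they started. I'll hand in the job.

```bash
python3 -c "
from cell import job
print(job.job_done())"
```

```text
the job is handed in; nothing more can be done
None
```

All four bottles are in the black rack in their original order from the red plate: blue, green, yellow, white. The job was handed in at about 44 s of the 99 s allowed. I gripped each bottle by its cap, lifted it straight up, carried it over the racks and lowered it until a 3 N contact stop. Each stop came within 0.3 mm of the TCP height at which that bottle had been gripped.

**Last checks:**
- **Position:** both cameras put every cap within about 1.5 mm of its compartment centre. That is measured against my own fit of the rack, and the calibration is good to about 2 mm.
- **Height:** the cap tops are within 1 mm of where they were in the silver rack, so the bottles stand on the floor, upright.
- **Bystanders:** by eye, the beaker and the dishes appear at the same pixels as at the start; I did not re-measure them.
- **Robot:** the arm is back at its start pose and touches nothing.

No check failed. The only disagreement was about 1 mm between the two cameras in height and in x and y, which is within the calibration.

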